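# Pack the ward top-up tray

## Robot

A 6-joint arm with a two-finger parallel gripper is mounted at the origin on a cart in front of the work surface, level with it; the furniture and walls round the work are solid. World frame = base frame: x ahead of the robot, y to its left, z up, the work surface at z = 0. Lengths are in m, angles in rad, forces in N, time in s.
With the tool pointing down it reaches from about 0.3 to 0.775 m from the base axis. Payload 14.6 kg.
Tool frame: the origin (TCP) lies at the very end of the fingers, on their centre line; the grasp point (between the pads) lies 19 mm behind it; z points along the fingers, y is the line along which they close (so a half turn about z gives the same grasp; the last joint's range is limited). The gripper opens to 94 mm and grips with 3 to 60 N. Pads are 16 mm wide; open, the fingers measure 119 mm over their backs; the gripper's body (75 mm by 177 mm) begins 78 mm behind the grasp point.
Start: joints at [-1.375, 0.3, 1.521, -0, 1.321, -0.067], TCP at [0.143, -0.531, 0.205] pointing down, gripper open.
Joint ranges: [-3.03, 3.03], [-0.79, 2.21], [0.23, 2.52], [-1.04, 4.18], [0, 3.07], [-2.55, 2.55]. Speed limits (rad/s): [2.22, 2.22, 2.57, 3.14, 3.14, 3.14].

## Interface

Orientations are given as a unit quaternion [x, y, z, w].
In Python, from bench import * gives the robot as it stands.
- The arm moves only by the shell command python3 -m jog 'ROWS' [FORCE]. ROWS is JSON, a list of rows, each an object of numbers: "x", "y", "z": the shift along the tool's x, y, z in units of 300 mm (1.0 is 300 mm); "twist": the turn about the tool's z in units of pi rad (1.0 is pi rad); "gripper": the opening, from -1 (shut) to 1 (fully open). In form: [{"x": .., "y": .., "z": .., "twist": .., "gripper": ..}, ...]. A call has 1 to 5 rows; each row shifts and turns the commanded pose from where the row before left it, along the tool's axes as they then stand; what a row does not reach is not made up. A row lasts 1/12 s, in which the tool goes at most 41.7 mm and 7.16 degrees, less where a joint would pass 70% of its speed; a pose out of reach is approached as far as the arm can. A call with a number of a shift or a turn outside -1 to 1 is refused whole. A call with a gripper value outside its range is refused whole. The fingers move at their own pace and stop on an object; FORCE is the grip in N (left out, the last holds). Time passes only in rows, so rows that do not move let the fingers close. It gives the time, the measured TCP pose, the force, the opening and the grip force at its end, in the units of the state.
- get_state(): the state, without advancing time (a new reading comes with each control period).
- capture(name): name is "side" or "top" or "wrist"; returns (picture, depth): 384x512x3 uint8, red, green, blue; 384x512 float32, m along the optical axis (not along the pixel's ray), 0 where there is no reading.
- get_calibration(name): a dict with "fx", "fy", "cx", "cy" (pixels), "pose" (4x4, takes a point from camera to world coordinates). Camera axes: x right, y down, z forward; pixel columns grow to the right and rows downward; lengths in m; the calibration is good to about 2 mm. A picture is of the moment at which its call begins: read the wrist's pose just before it. get_calibration takes no time and is no camera call; for the wrist camera it gives the pose at the moment of the call.
- close_job(): hands the job in; it is judged then, once.
The state is a dict: "clock": time; "q": joint angles; "joint_vel": joint speeds; "joint_efforts": joint torques, N m; "ee_pos": TCP position; "ee_rot": TCP orientation; "ft_force": force on the tool from outside, world axes, zero at the start; "torque": the same for the moment, N m; "grip_width": opening from 0.0 (shut) to 1.0 (fully open); "grasp_force": force on a finger pad.
Only numpy, scipy, OpenCV 4.12 (cv2) and the standard library are available. Lean on these libraries where they do the work, as an engineer would, in place of code of your own. Each camera call takes 0.05 s, during which the arm holds its last target. There are 200 camera calls.

## Task

Pack the ward's top-up tray with the four packs on the order: stand the white bottle with the blue cap in the blue-floored round well and the amber bottle with the white cap in the white-floored round well, and lay the orange carton flat in the orange-floored compartment and the red carton flat in the red-floored one, each resting fully down on its floor and let go. The amber bottle with the black cap and the pink carton are not on the order: leave them standing where they are, and keep the bottles upright throughout.

Things in the scene. Friction and masses are not known exactly. Their poses are not given: they have to be found in the camera images.
- white_bottle: Loose white bottle with a blue screw cap: body 52 mm across and 66 mm high, then a cap 38 mm across up to 80 mm; 90 g or so. Stands upright on the table. Origin: centre of its underside, z up. Goes in the blue-floored well. (A heat sealer between the arm and the tray holds its lever with a ball knob 0.21 m high; the drawer cabinet is as high.)
- amber_white_cap: Loose amber bottle with a white screw cap: body 44 mm across and 70 mm high, then a cap 32 mm across up to 85 mm; 90 g or so. Stands upright on the table. Origin: centre of its underside, z up. Goes in the white-floored well.
- orange_carton: Loose closed orange and white carton lying flat, 52 x 110 x 40 mm (its x, y, z), 50 g or so. Origin: centre of its underside; y runs along its length. Goes in the orange-floored compartment.
- red_carton: Loose closed red and white carton lying flat, 56 x 120 x 42 mm (its x, y, z), 50 g or so. Origin: centre of its underside; y runs along its length. Goes in the red-floored compartment.
- amber_black_cap: Look-alike, not on the order: the smaller amber bottle with a black cap, 38 mm across, 75 mm high, upright on the table. Origin: centre of its underside. Leave it where it stands.
- pink_carton: Look-alike, not on the order: loose pink and white carton lying flat, 50 x 105 x 45 mm (its x, y, z). Origin: centre of its underside; y along its length. Leave it where it lies.
- well_blue: Dark grey insert, 96 x 80 mm (x, y), 24 mm high, with a round well 68 mm across, 20 mm deep, blue floor and rim mark. Origin: centre of its underside, 4 mm above the table; pocket floor 4 mm, rim 24 mm above the origin. Fixed with the three other inserts, all turned alike, in a low grey ward tray no higher than they are.
- well_white: Dark grey insert, 96 x 80 mm (x, y), 24 mm high, with a round well 60 mm across, 20 mm deep, white floor and rim mark. Origin: centre of its underside, 4 mm above the table; pocket floor 4 mm, rim 24 mm above the origin. Fixed with the three other inserts, all turned alike, in a low grey ward tray no higher than they are.
- bay_orange: Dark grey insert, 96 x 148 mm (x, y), 24 mm high, with a rectangular compartment 68 x 126 mm (its x, y), 20 mm deep, orange floor and rim mark. Origin: centre of its underside, 4 mm above the table; pocket floor 4 mm, rim 24 mm above the origin. y runs along its length. Fixed with the three other inserts, all turned alike, in a low grey ward tray no higher than they are.
- bay_red: Dark grey insert, 96 x 148 mm (x, y), 24 mm high, with a rectangular compartment 72 x 136 mm (its x, y), 20 mm deep, red floor and rim mark. Origin: centre of its underside, 4 mm above the table; pocket floor 4 mm, rim 24 mm above the origin. y runs along its length. Fixed with the three other inserts, all turned alike, in a low grey ward tray no higher than they are.

How it is judged:
By the outcome, as a careful person would: the job done as asked, in the order asked, and still so for the second after the job is handed in, with the robot touching nothing.
It also fails if it takes over 99 s, if anything falls off the work surface, if the arm or the gripper's body presses on something with over 40 N, if the wrist force passes 120 N, or if a joint passes its speed limit or range.

## Working session

There is one attempt and no reset: what is moved stays moved. The work goes in short steps, Python scripts to look and compute and a shell command to move; the robot and the scene stay as the last step left them, time stands still between calls to the robot, and variables do not carry over. Pictures are saved under pics/ and viewed, at most 14 in all, crops included, and the job is handed in when it is done.

```bash
ls; mkdir -p pics; python3 - <<'E'
from bench import *
import cv2,numpy as np
for n in("top","side"):
    p,d=capture(n); cv2.imwrite(f"pics/{n}0.png",p[:,:,::-1]); np.save(f"pics/{n}0.npy",d)
    c=get_calibration(n); print(n,c["fx"],c["cx"],c["cy"],np.round(c["pose"],3).tolist())
print(get_state())
E
```

```text
pics
top 386.0551549209584 262.37491105286966 195.51107525024102 [[-0.024, -0.997, 0.077, 0.444], [-1.0, 0.023, -0.014, 0.117], [0.012, -0.077, -0.997, 1.216], [0.0, 0.0, 0.0, 1.0]]
side 348.5725064850585 255.51964416853673 193.0374913981754 [[-0.967, -0.1, 0.234, 0.296], [-0.254, 0.468, -0.846, 1.028], [-0.025, -0.878, -0.478, 0.562], [0.0, 0.0, 0.0, 1.0]]
{'clock': 0.1, 'q': array([-1.37457809e+00,  3.00367606e-01,  1.52155113e+00, -2.37569148e-05,
        1.32069635e+00, -6.65936089e-02]), 'joint_vel': array([ 0.00054698, -0.00166019, -0.00197459,  0.00015787,  0.00166802,
       -0.0002178 ]), 'joint_efforts': array([ 9.00542891e-04, -5.32645583e+01, -3.53282940e+01,  7.09587545e-02,
        2.34971254e-02, -6.06190315e-05]), 'ee_pos': array([ 0.14283429, -0.53087218,  0.20495577]), 'ee_rot': array([ 9.91378143e-01,  1.31030977e-01, -4.45930983e-05, -5.09396930e-04]), 'ft_force': array([1.24767162, 0.19840467, 0.13327295]), 'torque': array([-0.01787659, -0.04122004, -0.00039579]), 'grasp_force': 0.0, 'grip_width': 0.9983072550777432}
```

View pics/top0.png

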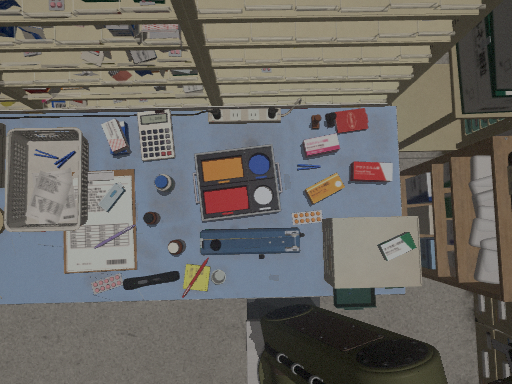

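View pics/side0.png

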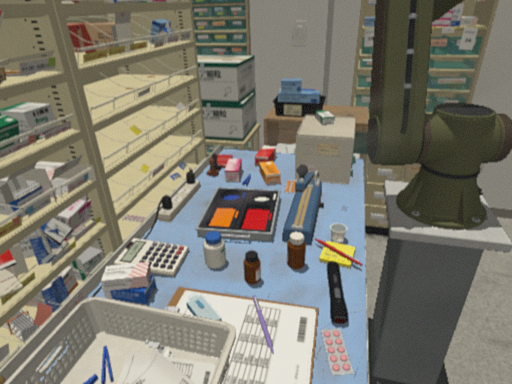

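The top view shows white_bottle at (164,183), amber_black at (151,218) and amber_white at (176,247). The tray is around (238,183), the orange carton at (324,188), red at (371,171) and pink at (322,146). The sealer is at (250,241) and the cabinet at (372,252). Next I measure them from depth.

```bash
cat > h.py <<'E'
from bench import *
import cv2,numpy as np
def cloud(d,c):
    v,u=np.indices(d.shape); P=np.stack([(u-c["cx"])/c["fx"]*d,(v-c["cy"])/c["fy"]*d,d],-1)
    T=np.array(c["pose"]); return P@T[:3,:3].T+T[:3,3]
def rect(xy):
    (cx,cy),(w,h),a=cv2.minAreaRect(xy.astype(np.float32)*1000)
    # long-axis angle in deg from world x, mod 180
    if w<h: w,h,a=h,w,a+90
    return [round(float(t),1) for t in(cx,cy,w,h,(a+90)%180-90)]
E
python3 - <<'E'
from h import *
p=cv2.imread("pics/top0.png"); d=np.load("pics/top0.npy"); W=cloud(d,get_calibration("top")); np.save("pics/topW.npy",W)
hsv=cv2.cvtColor(p,cv2.COLOR_BGR2HSV)
Z=W[...,2]
def reg(n,u,v,r,z0,z1):
    m=np.zeros(Z.shape,np.uint8); m[v-r:v+r,u-r:u+r]=1
    m&=((Z>z0)&(Z<z1)).astype(np.uint8)
    k,l=cv2.connectedComponents(m); 
    b=max(range(1,k),key=lambda i:(l==i).sum()); q=W[l==b]
    print(n,len(q),rect(q[:,:2]),"z",np.round(np.percentile(q[:,2],[5,50,95]),3))
print("table z",np.median(Z[205:215,310:315]),np.median(Z[270:280,270:300]), np.median(Z[190:200,110:130]))
reg("white",164,183,16,.07,.09); reg("white body",164,183,16,.02,.09)
reg("amberW",176,247,13,.07,.1); reg("amberB",151,218,12,.06,.09)
reg("orange",324,188,24,.03,.05); reg("red",371,171,26,.03,.055); reg("pink",322,146,22,.03,.055)
reg("tray",238,183,50,.012,.04)
reg("sealer",250,241,60,.05,.3); reg("cab",372,252,60,.1,.3)
H=hsv[...,0].astype(int);S=hsv[...,1];V=hsv[...,2]
for n,u,v in(("bO",222,168),("bR",224,201),("wB",259,164),("wW",263,195)):
    m=np.zeros(Z.shape,np.uint8); ok=(S>120)&(V>80) if n!="wW" else (V>150)
    m[v-24:v+24,u-28:u+28]=ok[v-24:v+24,u-28:u+28]
    k,l=cv2.connectedComponents(m); q=W[l==l[v,u]]; print(n,len(q),rect(q[:,:2]),np.median(q[:,2]))
s=W[130:262,140:420]
q=s[(s[...,2]>.12)]; print("high:",q.min(0),q.max(0))
cv2.imwrite("pics/c1.png",cv2.resize(p[100:300,130:410],None,fx=2.8,fy=2.8,interpolation=cv2.INTER_CUBIC))
E
```

```text
table z -0.0007856261083742933 -0.00019973306895082477 0.019290011066756096
white 136 [581.5, 398.8, 36.2, 36.1, -3.3] z [0.075 0.08  0.083]
white body 280 [581.0, 398.6, 50.6, 50.4, -47.2] z [0.032 0.066 0.082]
amberW 106 [387.5, 363.3, 30.5, 29.3, 87.6] z [0.076 0.085 0.089]
amberB 90 [474.4, 437.5, 28.5, 28.4, -54.5] z [0.061 0.074 0.077]
orange 608 [554.8, -92.1, 110.5, 51.9, -63.4] z [0.035 0.039 0.043]
red 729 [603.7, -242.1, 122.1, 56.7, 86.3] z [0.038 0.042 0.045]
pink 578 [689.8, -85.6, 105.4, 50.6, -79.4] z [0.039 0.045 0.048]
tray 3052 [580.2, 177.6, 272.4, 213.0, -84.0] z [0.019 0.027 0.031]
sealer 1758 [396.1, 141.6, 297.6, 69.3, -89.9] z [0.05  0.085 0.194]
cab 7362 [333.8, -200.7, 254.7, 239.5, -0.0] z [0.119 0.171 0.201]
bO 812 [546.8, 205.9, 240.5, 128.0, 13.0] 0.008412821098675916
bR 988 [500.2, 200.2, 157.0, 126.4, -85.1] 0.008448547209188084
wB 309 [555.1, 111.4, 222.4, 60.2, -1.4] 0.008182382955658873
wW 238 [505.9, 95.8, 118.9, 53.7, 5.8] 0.008023655482434555
high: [ 0.33798552 -0.32052538  0.12010965] [0.46116165 0.26964628 1.21586202]
```

View pics/c1.png

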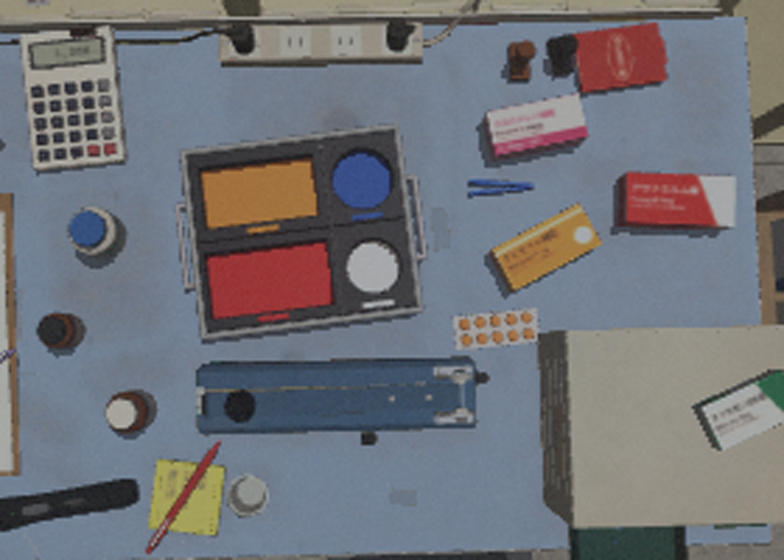

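The crop shows the tray turned by about 6°. The bottles are on its left and the cartons on its right, and the sealer's black knob is at (240,405). Next I refine the pockets and the knob.

```bash
python3 - <<'E'
from h import *
p=cv2.imread("pics/top0.png"); W=np.load("pics/topW.npy"); Z=W[...,2]
hsv=cv2.cvtColor(p,cv2.COLOR_BGR2HSV); S=hsv[...,1];V=hsv[...,2]
for n,u,v in(("bO",222,168),("bR",224,201),("wB",259,164),("wW",263,195)):
    ok=((S>120)&(V>80) if n!="wW" else (V>130)&(S<60))&(Z>.002)&(Z<.016)
    m=np.zeros(Z.shape,np.uint8); m[v-20:v+20,u-26:u+26]=ok[v-20:v+20,u-26:u+26]
    k,l=cv2.connectedComponents(m,connectivity=4); q=W[l==l[v,u]]; r=rect(q[:,:2])
    c,rad=cv2.minEnclosingCircle(q[:,:2].astype(np.float32)); print(n,len(q),r,np.round(np.median(q,0),4),"circ",np.round(c,4),round(rad,4))
m=(Z>.15)&(Z<.25); m[:,310:]=0; m[:220]=0; m[262:]=0
q=W[m]; print("knob/lever",len(q),q.min(0),q.max(0))
m=(Z>.1)&(Z<.25); m[:,310:]=0; m[:220]=0; m[262:]=0
q=W[m]; print("lever>.1",len(q),q.min(0),q.max(0))
c=W[215:290,320:425]; q=c[(c[...,2]>.1)&(c[...,2]<.3)];print("cab",np.percentile(q,[1,99],axis=0))
E
```

```text
bO 792 [625.5, 224.1, 124.2, 64.4, -84.1] [0.6251 0.2246 0.0083] circ [0.626  0.2234] 0.0692
bR 952 [527.0, 214.0, 134.7, 69.7, -83.9] [0.5266 0.214  0.0083] circ [0.5261 0.2134] 0.0745
wB 306 [637.4, 109.4, 60.2, 57.8, 88.6] [0.6368 0.1084 0.0081] circ [0.6351 0.1091] 0.0324
wW 239 [539.2, 99.1, 53.4, 50.8, 89.0] [0.5388 0.0981 0.008 ] circ [0.538  0.0984] 0.0285
knob/lever 228 [0.38232022 0.18765329 0.15014583] [0.41124132 0.26964628 0.20760747]
lever>.1 721 [0.38232022 0.04150955 0.10008573] [0.41124132 0.26964628 0.20760747]
cab [[ 0.26301781 -0.31630829  0.11680194]
 [ 0.45922582 -0.0831853   0.20391436]]
```

```bash
cat > go.py <<'E'
import sys
from h import *
from scipy.spatial.transform import Rotation as R
s=get_state(); r=R.from_quat(s["ee_rot"]); M=r.as_matrix(); ya=np.degrees(np.arctan2(M[1,1],M[0,1]))
print("t",round(s["clock"],2),"pos",np.round(s["ee_pos"],4),"yang",round(ya,2),"w",round(s["grip_width"]*94,1),"gf",round(s["grasp_force"],1),"F",np.round(s["ft_force"],1),"q",np.round(s["q"],2))
if len(sys.argv)>3:
    t=np.array([float(a) for a in sys.argv[1:4]]); print("tool units now",np.round(M.T@(t-s["ee_pos"])/.3,4))
    if len(sys.argv)>4:
        a=float(sys.argv[4]); d=(a-ya+90)%180-90; print("twist",round(-d/180,4))
        M2=(R.from_rotvec([0,0,np.radians(d)])*r).as_matrix(); print("tool units after twist",np.round(M2.T@(t-s["ee_pos"])/.3,4))
E
Z='"z":-0.103,"twist":-0.0379'
python3 -m jog '[{"z":-0.103,"twist":-0.0379},{"z":-0.103,"twist":-0.0379},{"z":-0.103,"twist":-0.0379},{"z":-0.103,"twist":-0.0379},{"z":-0.103,"twist":-0.0379}]'
python3 -m jog '[{"twist":-0.0379},{"twist":-0.0379},{"twist":-0.0379},{"twist":-0.0379},{"twist":-0.0379}]'
python3 -m jog '[{"twist":-0.0379},{}]'
python3 go.py 0.5813 0.3988 0.36 0
```

```text
t 0.1 pos [ 0.1428 -0.5309  0.205 ] yang -74.94 w 93.8 gf 0.0 F [1.2 0.2 0.1] q [-1.37  0.3   1.52 -0.    1.32 -0.07]
tool units now [ 2.2165 -2.6133 -0.514 ]
twist -0.4163
tool units after twist [ 3.0989  1.461  -0.5182]invalid input at $[0]: expected keys x, y, z, twist, gripper
invalid input at $[0]: expected keys x, y, z, twist, gripper
invalid input at $[0]: expected keys x, y, z, twist, gripper
```

```bash

python3 -m jog '[{"x":0,"y":0,"z":-0.103,"twist":-0.0379,"gripper":1},{"x":0,"y":0,"z":-0.103,"twist":-0.0379,"gripper":1},{"x":0,"y":0,"z":-0.103,"twist":-0.0379,"gripper":1},{"x":0,"y":0,"z":-0.103,"twist":-0.0379,"gripper":1},{"x":0,"y":0,"z":-0.103,"twist":-0.0379,"gripper":1}]'
python3 -m jog '[{"x":0,"y":0,"z":0,"twist":-0.0379,"gripper":1},{"x":0,"y":0,"z":0,"twist":-0.0379,"gripper":1},{"x":0,"y":0,"z":0,"twist":-0.0379,"gripper":1},{"x":0,"y":0,"z":0,"twist":-0.0379,"gripper":1},{"x":0,"y":0,"z":0,"twist":-0.0379,"gripper":1}]'
python3 -m jog '[{"x":0,"y":0,"z":0,"twist":-0.0379,"gripper":1},{"x":0,"y":0,"z":0,"twist":0,"gripper":1}]'
python3 go.py 0.5813 0.3988 0.36 0
```

```text
clock: 0.52
ee_pos: [0.1428, -0.5308, 0.3612]
ee_rot: [0.908, 0.419, 0.0, -0.0]
ft_force: [-0.4, -0.9, 0.1]
grip_width: 1.001
grasp_force: 0.0
clock: 0.93
ee_pos: [0.1428, -0.531, 0.3596]
ee_rot: [0.745, 0.667, 0.0, -0.0]
ft_force: [-0.0, -0.4, -0.1]
grip_width: 0.998
grasp_force: 0.0
clock: 1.1
ee_pos: [0.1429, -0.531, 0.3596]
ee_rot: [0.704, 0.71, 0.0, -0.0]
ft_force: [-0.2, -0.3, 0.3]
grip_width: 0.997
grasp_force: 0.0
t 1.1 pos [ 0.1429 -0.531   0.3596] yang 0.43 w 93.8 gf 0.0 F [-0.2 -0.3  0.3] q [-1.37  0.24  1.25 -0.    1.66 -1.38]
tool units now [3.0884e+00 1.4849e+00 6.0000e-04]
twist 0.0024
tool units after twist [3.0995e+00 1.4615e+00 6.0000e-04]
```

```bash

R='p'
python3 -m jog '[{"x":0.103,"y":0.049,"z":0,"twist":0.0024,"gripper":1},{"x":0.103,"y":0.049,"z":0,"twist":0,"gripper":1},{"x":0.103,"y":0.049,"z":0,"twist":0,"gripper":1},{"x":0.103,"y":0.049,"z":0,"twist":0,"gripper":1},{"x":0.103,"y":0.049,"z":0,"twist":0,"gripper":1}]' | grep pos
python3 -m jog '[{"x":0.103,"y":0.049,"z":0,"twist":0,"gripper":1},{"x":0.103,"y":0.049,"z":0,"twist":0,"gripper":1},{"x":0.103,"y":0.049,"z":0,"twist":0,"gripper":1},{"x":0.103,"y":0.049,"z":0,"twist":0,"gripper":1},{"x":0.103,"y":0.049,"z":0,"twist":0,"gripper":1}]' | grep pos
python3 -m jog '[{"x":0.103,"y":0.049,"z":0,"twist":0,"gripper":1},{"x":0.103,"y":0.049,"z":0,"twist":0,"gripper":1},{"x":0.103,"y":0.049,"z":0,"twist":0,"gripper":1},{"x":0.103,"y":0.049,"z":0,"twist":0,"gripper":1},{"x":0.103,"y":0.049,"z":0,"twist":0,"gripper":1}]' | grep pos
python3 -m jog '[{"x":0.103,"y":0.049,"z":0,"twist":0,"gripper":1},{"x":0.103,"y":0.049,"z":0,"twist":0,"gripper":1},{"x":0.103,"y":0.049,"z":0,"twist":0,"gripper":1},{"x":0.103,"y":0.049,"z":0,"twist":0,"gripper":1},{"x":0.103,"y":0.049,"z":0,"twist":0,"gripper":1}]' | grep pos
python3 -m jog '[{"x":0.103,"y":0.049,"z":0,"twist":0,"gripper":1},{"x":0.103,"y":0.049,"z":0,"twist":0,"gripper":1},{"x":0.103,"y":0.049,"z":0,"twist":0,"gripper":1},{"x":0.103,"y":0.049,"z":0,"twist":0,"gripper":1},{"x":0.103,"y":0.049,"z":0,"twist":0,"gripper":1}]' | grep pos
python3 go.py 0.5813 0.3988 0.16 0
```

```text
ee_pos: [0.2173, -0.3754, 0.3597]
ee_pos: [0.2916, -0.2213, 0.36]
ee_pos: [0.3661, -0.0671, 0.3601]
ee_pos: [0.4405, 0.0872, 0.3599]
ee_pos: [0.515, 0.2411, 0.3597]
t 3.18 pos [0.515  0.2411 0.3597] yang -0.59 w 93.9 gf 0.0 F [ 0.7 -0.4  0.7] q [ 0.37  0.28  1.19 -0.    1.67  0.38]
tool units now [0.528  0.2158 0.6654]
twist -0.0033
tool units after twist [0.5258 0.2213 0.6654]
```

```bash

python3 -m jog '[{"x":0.105,"y":0.044,"z":0.05,"twist":-0.0033,"gripper":1},{"x":0.105,"y":0.044,"z":0.05,"twist":0,"gripper":1},{"x":0.105,"y":0.044,"z":0.08,"twist":0,"gripper":1},{"x":0.105,"y":0.044,"z":0.08,"twist":0,"gripper":1},{"x":0.105,"y":0.044,"z":0.08,"twist":0,"gripper":1}]' | grep pos
python3 -m jog '[{"x":0,"y":0,"z":0.1,"twist":0,"gripper":1},{"x":0,"y":0,"z":0,"twist":0,"gripper":1}]' | grep pos
python3 - <<'E'
from h import *
c=get_calibration("wrist"); p,d=capture("wrist"); cv2.imwrite("pics/w1.png",p[:,:,::-1])
W=cloud(d,c); Z=W[...,2]
for n,a,b in(("cap",.072,.09),("all",.03,.09)):
    m=(Z>a)&(Z<b)&(np.hypot(W[...,0]-.581,W[...,1]-.399)<.05); q=W[m]
    if len(q)>5: print(n,len(q),rect(q[:,:2]),cv2.minEnclosingCircle(q[:,:2].astype(np.float32)),np.median(q[:,2]))
E
python3 go.py 0.5813 0.3988 0.03 0
```

```text
ee_pos: [0.5804, 0.3984, 0.2566]
ee_pos: [0.5785, 0.3972, 0.2196]
cap 778 [579.6, 400.8, 37.4, 36.6, 38.1] ((0.5795761346817017, 0.4005974531173706), 0.019177692010998726) 0.0801901515214298
all 1354 [579.6, 400.7, 51.2, 50.0, 89.6] ((0.5794963240623474, 0.40018346905708313), 0.02628008835017681) 0.079178905201089
t 3.82 pos [0.5791 0.3965 0.2242] yang 0.11 w 93.7 gf 0.0 F [ 0.1 -0.5  1. ] q [ 0.55  0.65  0.97 -0.    1.53  0.55]
tool units now [0.0101 0.0112 0.6473]
twist 0.0006
tool units after twist [0.0101 0.0112 0.6473]
```

View pics/w1.png

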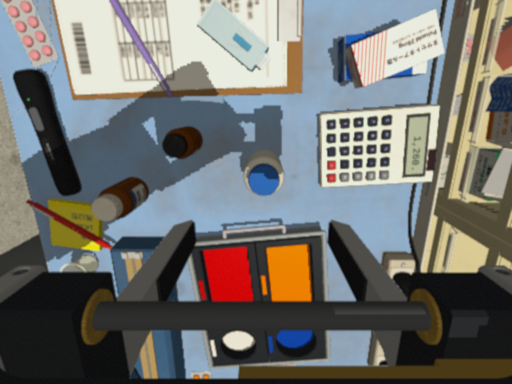

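The wrist view shows the bottle cap at (263,178), midway between the open fingers, which agrees with the top camera within 2 mm. I descend and grip.

```bash

python3 -m jog '[{"x":0.01,"y":0.002,"z":0.12,"twist":0,"gripper":1},{"x":0,"y":0,"z":0.12,"twist":0,"gripper":1},{"x":0,"y":0,"z":0.11,"twist":0,"gripper":1},{"x":0,"y":0,"z":0.11,"twist":0,"gripper":1},{"x":0,"y":0,"z":0.1,"twist":0,"gripper":1}]' 20 | grep -E "pos|force"
python3 -m jog '[{"x":0,"y":0,"z":0,"twist":0,"gripper":1},{"x":0,"y":0,"z":0,"twist":0,"gripper":1}]' | grep -E "pos|force"
python3 go.py 0.5805 0.4000 0.03 0
```

```text
ee_pos: [0.5816, 0.3993, 0.0618]
ft_force: [0.9, 0.3, 0.7]
grasp_force: 0.0
ee_pos: [0.5813, 0.3994, 0.0621]
ft_force: [-0.1, 0.2, 0.9]
grasp_force: 0.0
t 4.4 pos [0.5813 0.3994 0.0621] yang 0.13 w 94.2 gf 0.0 F [-0.1  0.2  0.9] q [ 0.55  0.78  1.14 -0.    1.22  0.55]
tool units now [ 0.002  -0.0027  0.1071]
twist 0.0007
tool units after twist [ 0.002  -0.0027  0.1071]
```

```bash

python3 -m jog '[{"x":0.002,"y":-0.003,"z":0.107,"twist":0,"gripper":1},{"x":0,"y":0,"z":0,"twist":0,"gripper":-0.2},{"x":0,"y":0,"z":0,"twist":0,"gripper":-0.2},{"x":0,"y":0,"z":0,"twist":0,"gripper":-0.2},{"x":0,"y":0,"z":0,"twist":0,"gripper":-0.2}]' 20
python3 -m jog '[{"x":0,"y":0,"z":0,"twist":0,"gripper":-0.2},{"x":0,"y":0,"z":0,"twist":0,"gripper":-0.2},{"x":0,"y":0,"z":0,"twist":0,"gripper":-0.2}]'
python3 go.py 0.6355 0.1085 0.15 0
```

```text
clock: 4.82
ee_pos: [0.5809, 0.4009, 0.0309]
ee_rot: [0.706, 0.709, 0.002, 0.0]
ft_force: [0.4, 0.2, -0.4]
grip_width: 0.752
grasp_force: 0.0
clock: 5.07
ee_pos: [0.5801, 0.4005, 0.0287]
ee_rot: [0.706, 0.709, 0.0, 0.0]
ft_force: [-0.7, 0.3, 4.5]
grip_width: 0.552
grasp_force: 20.0
t 5.07 pos [0.5801 0.4005 0.0287] yang 0.26 w 51.8 gf 20.0 F [-0.7  0.3  4.5] q [0.55 0.81 1.16 0.   1.17 0.55]
tool units now [-0.9741  0.1807 -0.4045]
twist 0.0014
tool units after twist [-0.9733  0.1851 -0.4045]
```

```bash

python3 -m jog '[{"x":0,"y":0,"z":-0.06,"twist":0,"gripper":-0.2},{"x":0,"y":0,"z":-0.1,"twist":0,"gripper":-0.2},{"x":0,"y":0,"z":-0.1,"twist":0,"gripper":-0.2},{"x":0,"y":0,"z":-0.1,"twist":0,"gripper":-0.2},{"x":-0.05,"y":0.01,"z":-0.04,"twist":0,"gripper":-0.2}]' |grep -E "pos|force"
python3 -m jog '[{"x":-0.09,"y":0.018,"z":0,"twist":0,"gripper":-0.2},{"x":-0.1,"y":0.019,"z":0,"twist":0,"gripper":-0.2},{"x":-0.1,"y":0.019,"z":0,"twist":0,"gripper":-0.2},{"x":-0.1,"y":0.019,"z":0,"twist":0,"gripper":-0.2},{"x":-0.1,"y":0.019,"z":0,"twist":0,"gripper":-0.2}]' |grep -E "pos|force"
python3 -m jog '[{"x":-0.1,"y":0.019,"z":0,"twist":0,"gripper":-0.2},{"x":-0.1,"y":0.019,"z":0,"twist":0,"gripper":-0.2},{"x":-0.1,"y":0.019,"z":0,"twist":0,"gripper":-0.2},{"x":-0.08,"y":0.015,"z":0,"twist":0,"gripper":-0.2},{"x":-0.05,"y":0.01,"z":0,"twist":0,"gripper":-0.2}]' |grep -E "pos|force"
python3 -m jog '[{"x":0,"y":0,"z":0,"twist":0,"gripper":-0.2},{"x":0,"y":0,"z":0,"twist":0,"gripper":-0.2}]' |grep -E "pos|force"
python3 - <<'E'
from h import *
p,d=capture("side"); cv2.imwrite("pics/s1.png",cv2.resize(p[130:330,150:400,::-1],None,fx=2.5,fy=2.5))
c=get_calibration("top");p,d=capture("top"); W=cloud(d,c);Z=W[...,2]
q=W[(Z>.15)&(Z<.22)&(np.hypot(W[...,0]-.6355,W[...,1]-.1085)<.022)]; print(len(q))
E
python3 go.py 0.6355 0.1085 0.039 0
```

```text
ee_pos: [0.5832, 0.3876, 0.1527]
ft_force: [0.6, 0.4, -0.4]
grasp_force: 20.0
ee_pos: [0.6116, 0.2361, 0.1472]
ft_force: [-0.1, 0.0, -0.6]
grasp_force: 20.0
ee_pos: [0.6369, 0.1063, 0.1473]
ft_force: [0.5, 0.5, -0.9]
grasp_force: 20.0
ee_pos: [0.6368, 0.1092, 0.1475]
ft_force: [1.1, 1.1, -0.9]
grasp_force: 20.0
0
t 6.58 pos [0.6367 0.1107 0.1477] yang 0.31 w 52.0 gf 20.0 F [-0.1  0.1 -1.2] q [0.12 0.56 1.29 0.   1.29 0.11]
tool units now [-0.0072 -0.0038  0.3624]
twist 0.0017
tool units after twist [-0.0072 -0.0038  0.3624]
```

View pics/s1.png

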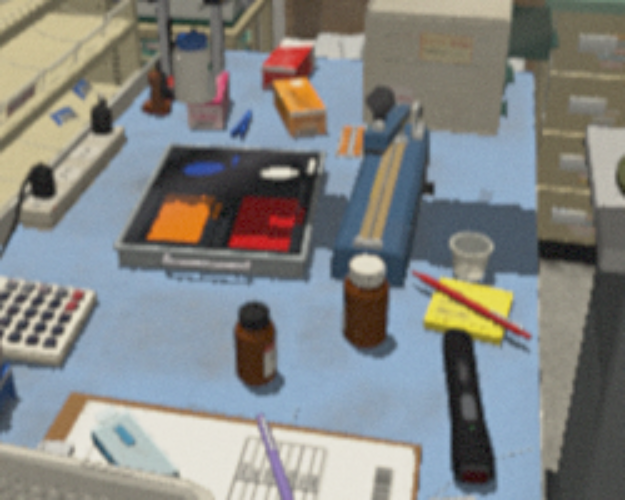

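The side view shows the white bottle held upright at (193,65) above the blue well (210,168). I lower it.

```bash

python3 -m jog '[{"x":-0.004,"y":-0.003,"z":0.08,"twist":0,"gripper":-0.2},{"x":0,"y":0,"z":0.1,"twist":0,"gripper":-0.2},{"x":0,"y":0,"z":0.1,"twist":0,"gripper":-0.2},{"x":0,"y":0,"z":0.05,"twist":0,"gripper":-0.2},{"x":0,"y":0,"z":0,"twist":0,"gripper":-0.2}]' |grep -E "pos|force"
python3 go.py 0.6355 0.1085 0.038 0
python3 -m jog '[{"x":0,"y":0,"z":0.02,"twist":0,"gripper":-0.2},{"x":0,"y":0,"z":0.01,"twist":0,"gripper":-0.2},{"x":0,"y":0,"z":0,"twist":0,"gripper":-0.2}]' |grep -E "pos|force"
python3 go.py 0.6355 0.1085 0.038 0
```

```text
ee_pos: [0.6338, 0.1096, 0.0449]
ft_force: [0.1, -0.1, -0.7]
grasp_force: 20.0
t 7.0 pos [0.6338 0.1096 0.0449] yang 0.35 w 51.5 gf 20.0 F [ 0.1 -0.1 -0.7] q [0.11 0.67 1.37 0.   1.11 0.11]
tool units now [-0.0037  0.0056  0.0231]
twist 0.002
tool units after twist [-0.0037  0.0056  0.0231]
ee_pos: [0.6363, 0.109, 0.0406]
ft_force: [-0.6, -0.6, -0.8]
grasp_force: 20.0
t 7.25 pos [0.6363 0.109  0.0406] yang 0.29 w 51.6 gf 20.0 F [-0.6 -0.6 -0.8] q [0.11 0.68 1.37 0.   1.09 0.11]
tool units now [-0.0015 -0.0028  0.0086]
twist 0.0016
tool units after twist [-0.0016 -0.0028  0.0086]
```

```bash

python3 -m jog '[{"x":0,"y":0,"z":0.006,"twist":0,"gripper":-0.2},{"x":0,"y":0,"z":0.004,"twist":0,"gripper":-0.2},{"x":0,"y":0,"z":0,"twist":0,"gripper":-0.2}]' |grep -E "pos|force"
python3 -m jog '[{"x":0,"y":0,"z":0.003,"twist":0,"gripper":-0.2},{"x":0,"y":0,"z":0,"twist":0,"gripper":-0.2}]' |grep -E "pos|force"
python3 -m jog '[{"x":0,"y":0,"z":0.003,"twist":0,"gripper":-0.2},{"x":0,"y":0,"z":0,"twist":0,"gripper":-0.2}]' |grep -E "pos|force"
```

```text
ee_pos: [0.6362, 0.1085, 0.0373]
ft_force: [-0.1, -0.3, -0.9]
grasp_force: 20.0
ee_pos: [0.6363, 0.1085, 0.0367]
ft_force: [-1.1, -0.0, 4.2]
grasp_force: 20.0
ee_pos: [0.6363, 0.1085, 0.0367]
ft_force: [-5.8, -1.2, 12.3]
grasp_force: 20.0
```

```bash

python3 -m jog '[{"x":0,"y":0,"z":-0.003,"twist":0,"gripper":0.7},{"x":0,"y":0,"z":0,"twist":0,"gripper":0.7},{"x":0,"y":0,"z":0,"twist":0,"gripper":0.7},{"x":0,"y":0,"z":0,"twist":0,"gripper":0.7},{"x":0,"y":0,"z":-0.05,"twist":0,"gripper":0.7}]' |grep -E "pos|force|width"
python3 -m jog '[{"x":0,"y":0,"z":-0.1,"twist":0,"gripper":0.7},{"x":0,"y":0,"z":-0.12,"twist":0,"gripper":0.7},{"x":0,"y":0,"z":-0.12,"twist":0,"gripper":0.7},{"x":0,"y":0,"z":-0.12,"twist":0,"gripper":0.7},{"x":0,"y":0,"z":-0.12,"twist":0,"gripper":0.7}]' |grep -E "pos|force|width"
python3 -m jog '[{"x":0.08,"y":-0.08,"z":-0.11,"twist":0,"gripper":0.7},{"x":0.08,"y":-0.08,"z":-0.11,"twist":0,"gripper":0.7},{"x":0.08,"y":-0.08,"z":-0.1,"twist":0,"gripper":0.7},{"x":0.08,"y":-0.08,"z":-0.08,"twist":0,"gripper":0.7},{"x":0.08,"y":-0.08,"z":0,"twist":0,"gripper":0.7}]' |grep -E "pos|force|width"
python3 -m jog '[{"x":0.09,"y":-0.085,"z":0,"twist":0,"gripper":0.7},{"x":0.09,"y":-0.085,"z":0,"twist":0,"gripper":0.7},{"x":0.09,"y":-0.085,"z":0,"twist":0,"gripper":0.7},{"x":0.09,"y":-0.085,"z":0,"twist":0,"gripper":0.7},{"x":0.09,"y":-0.085,"z":0,"twist":0,"gripper":0.7}]' |grep -E "pos|force|width"
python3 -m jog '[{"x":0,"y":0,"z":0,"twist":0,"gripper":0.7}]'|grep -E "pos|force|width"
python3 - <<'E'
from h import *
c=get_calibration("wrist"); p,d=capture("wrist"); cv2.imwrite("pics/w2.png",p[:,:,::-1])
W=cloud(d,c); Z=W[...,2]
m=(Z>.078)&(Z<.095)&(np.hypot(W[...,0]-.387,W[...,1]-.363)<.05); q=W[m]
if len(q)>5: print(len(q),rect(q[:,:2]),np.median(q[:,2]))
p,d=capture("side"); cv2.imwrite("pics/s2.png",cv2.resize(p[130:330,150:400,::-1],None,fx=2.5,fy=2.5))
E
python3 go.py 0.387 0.3635 0.2 0
```

```text
ee_pos: [0.6346, 0.1083, 0.0483]
ft_force: [-0.9, -0.2, -0.6]
grip_width: 0.839
grasp_force: 0.0
ee_pos: [0.6358, 0.1085, 0.2268]
ft_force: [-0.0, 0.1, -0.9]
grip_width: 0.852
grasp_force: 0.0
ee_pos: [0.5228, 0.2213, 0.3398]
ft_force: [-0.1, -0.2, 0.4]
grip_width: 0.852
grasp_force: 0.0
ee_pos: [0.3936, 0.3557, 0.3348]
ft_force: [0.6, 0.9, 0.5]
grip_width: 0.85
grasp_force: 0.0
ee_pos: [0.3915, 0.3582, 0.335]
ft_force: [-0.2, -0.0, -0.4]
grip_width: 0.853
grasp_force: 0.0
322 [384.2, 364.7, 31.8, 30.5, 0.4] 0.0852522122187235
t 9.68 pos [0.3944 0.3554 0.3348] yang 0.4 w 79.7 gf 0.0 F [-0.2 -0.2 -0.2] q [ 0.66  0.19  1.36 -0.    1.59  0.66]
tool units now [ 0.0271 -0.0246  0.4493]
twist 0.0022
tool units after twist [ 0.027  -0.0248  0.4493]
```

View pics/s2.png

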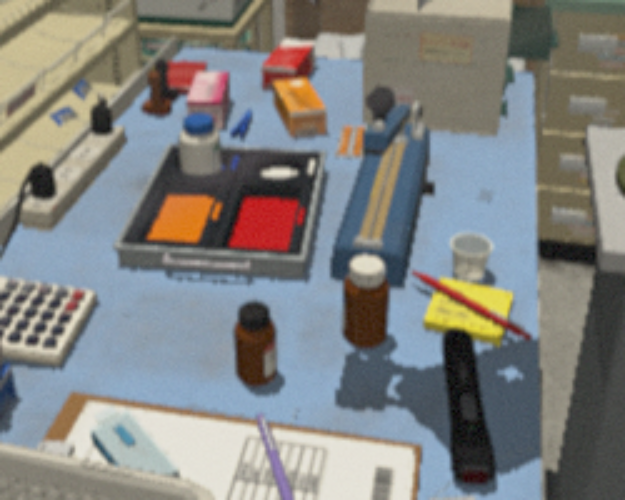

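The white bottle stands upright in the blue well at (200,145). Next is the amber bottle with the white cap.

```bash

python3 -m jog '[{"x":0.025,"y":-0.024,"z":0.1,"twist":0.001,"gripper":0.7},{"x":0,"y":0,"z":0.12,"twist":0,"gripper":0.7},{"x":0,"y":0,"z":0.12,"twist":0,"gripper":0.7},{"x":0,"y":0,"z":0.12,"twist":0,"gripper":0.7},{"x":0,"y":0,"z":0.12,"twist":0,"gripper":0.7}]' |grep -E "pos|force"
python3 -m jog '[{"x":0,"y":0,"z":0.1,"twist":0,"gripper":0.7},{"x":0,"y":0,"z":0,"twist":0,"gripper":0.7},{"x":0,"y":0,"z":0,"twist":0,"gripper":0.7}]' |grep -E "pos|force"
python3 go.py 0.386 0.364 0.033 0
```

```text
ee_pos: [0.3886, 0.3611, 0.1592]
ft_force: [0.5, 0.0, 0.3]
grasp_force: 0.0
ee_pos: [0.3884, 0.3613, 0.1306]
ft_force: [-0.3, -0.1, 0.5]
grasp_force: 0.0
t 10.35 pos [0.3884 0.3613 0.1306] yang 0.01 w 79.9 gf 0.0 F [-0.3 -0.1  0.5] q [ 0.68  0.33  1.66 -0.    1.15  0.68]
tool units now [ 0.0093 -0.0074  0.3253]
twist 0.0
tool units after twist [ 0.0093 -0.0074  0.3253]
```

```bash

python3 -m jog '[{"x":0.008,"y":-0.008,"z":0.08,"twist":0,"gripper":0.7},{"x":0,"y":0,"z":0.1,"twist":0,"gripper":0.7},{"x":0,"y":0,"z":0.1,"twist":0,"gripper":0.7},{"x":0,"y":0,"z":0.045,"twist":0,"gripper":0.7},{"x":0,"y":0,"z":0,"twist":0,"gripper":-0.3}]' |grep -E "pos|force"
python3 -m jog '[{"x":0,"y":0,"z":0,"twist":0,"gripper":-0.3},{"x":0,"y":0,"z":0,"twist":0,"gripper":-0.3},{"x":0,"y":0,"z":0,"twist":0,"gripper":-0.3},{"x":0,"y":0,"z":0,"twist":0,"gripper":-0.3},{"x":0,"y":0,"z":0,"twist":0,"gripper":-0.3}]' |grep -E "pos|force|width"
python3 go.py 0.538 0.0985 0.36 0
```

```text
ee_pos: [0.3858, 0.3642, 0.0328]
ft_force: [-0.5, -0.9, 0.1]
grasp_force: 0.0
ee_pos: [0.3858, 0.3649, 0.0343]
ft_force: [0.4, 0.6, 9.2]
grip_width: 0.469
grasp_force: 20.0
t 11.18 pos [0.3858 0.3649 0.0343] yang 0.08 w 44.1 gf 20.0 F [0.4 0.6 9.2] q [0.69 0.47 1.73 0.   0.94 0.69]
tool units now [-0.8876  0.5072 -1.0861]
twist 0.0004
tool units after twist [-0.8869  0.5084 -1.0861]
```

```bash

python3 -m jog '[{"x":0,"y":0,"z":-0.06,"twist":0,"gripper":-0.3},{"x":0,"y":0,"z":-0.1,"twist":0,"gripper":-0.3},{"x":0,"y":0,"z":-0.11,"twist":0,"gripper":-0.3},{"x":0,"y":0,"z":-0.11,"twist":0,"gripper":-0.3},{"x":0,"y":0,"z":-0.11,"twist":0,"gripper":-0.3}]' |grep -E "pos|force"
python3 -m jog '[{"x":0,"y":0.02,"z":-0.11,"twist":0,"gripper":-0.3},{"x":0,"y":0.04,"z":-0.11,"twist":0,"gripper":-0.3},{"x":0,"y":0.06,"z":-0.1,"twist":0,"gripper":-0.3},{"x":-0.04,"y":0.08,"z":-0.03,"twist":0,"gripper":-0.3},{"x":-0.07,"y":0.08,"z":0,"twist":0,"gripper":-0.3}]' |grep -E "pos|force"
python3 -m jog '[{"x":-0.08,"y":0.06,"z":0,"twist":0,"gripper":-0.3},{"x":-0.09,"y":0.05,"z":0,"twist":0,"gripper":-0.3},{"x":-0.1,"y":0.04,"z":0,"twist":0,"gripper":-0.3},{"x":-0.1,"y":0.03,"z":0,"twist":0,"gripper":-0.3},{"x":-0.1,"y":0.03,"z":0,"twist":0,"gripper":-0.3}]' |grep -E "pos|force"
python3 -m jog '[{"x":-0.1,"y":0.01,"z":0,"twist":0,"gripper":-0.3},{"x":-0.1,"y":0.007,"z":0,"twist":0,"gripper":-0.3},{"x":-0.07,"y":0,"z":0,"twist":0,"gripper":-0.3},{"x":-0.038,"y":0,"z":0,"twist":0,"gripper":-0.3},{"x":0,"y":0,"z":0,"twist":0,"gripper":-0.3}]' |grep -E "pos|force"
python3 -m jog '[{"x":0,"y":0,"z":0.06,"twist":0,"gripper":-0.3},{"x":0,"y":0,"z":0,"twist":0,"gripper":-0.3}]'
python3 go.py 0.538 0.0985 0.042 0
```

```text
ee_pos: [0.3852, 0.3644, 0.1822]
ft_force: [0.2, 0.5, -1.0]
grasp_force: 20.0
ee_pos: [0.4705, 0.3327, 0.2887]
ft_force: [-0.0, -0.4, -1.5]
grasp_force: 20.0
ee_pos: [0.533, 0.1893, 0.2854]
ft_force: [0.4, -0.9, -1.1]
grasp_force: 20.0
ee_pos: [0.538, 0.0968, 0.2856]
ft_force: [-0.4, 0.4, -0.6]
grasp_force: 20.0
clock: 13.02
ee_pos: [0.5372, 0.0993, 0.2649]
ee_rot: [0.706, 0.708, -0.001, -0.001]
ft_force: [-0.8, 0.2, -1.8]
grip_width: 0.465
grasp_force: 20.0
t 13.02 pos [0.5372 0.0993 0.2649] yang 0.11 w 43.7 gf 20.0 F [-0.8  0.2 -1.8] q [0.12 0.25 1.44 0.   1.45 0.11]
tool units now [-0.0026  0.0052  0.7432]
twist 0.0006
tool units after twist [-0.0026  0.0052  0.7432]
```

```bash

python3 -m jog '[{"x":-0.003,"y":0.003,"z":0.1,"twist":0,"gripper":-0.3},{"x":0,"y":0,"z":0.12,"twist":0,"gripper":-0.3},{"x":0,"y":0,"z":0.12,"twist":0,"gripper":-0.3},{"x":0,"y":0,"z":0.12,"twist":0,"gripper":-0.3},{"x":0,"y":0,"z":0.12,"twist":0,"gripper":-0.3}]' |grep -E "pos|force"
python3 -m jog '[{"x":0,"y":0,"z":0.08,"twist":0,"gripper":-0.3},{"x":0,"y":0,"z":0.03,"twist":0,"gripper":-0.3},{"x":0,"y":0,"z":0.02,"twist":0,"gripper":-0.3},{"x":0,"y":0,"z":0,"twist":0,"gripper":-0.3}]' |grep -E "pos|force"
python3 -m jog '[{"x":0,"y":0,"z":0.012,"twist":0,"gripper":-0.3},{"x":0,"y":0,"z":0.006,"twist":0,"gripper":-0.3},{"x":0,"y":0,"z":0,"twist":0,"gripper":-0.3}]' |grep -E "pos|force"
python3 -m jog '[{"x":0,"y":0,"z":0.005,"twist":0,"gripper":-0.3},{"x":0,"y":0,"z":0,"twist":0,"gripper":-0.3}]' |grep -E "pos|force"
python3 go.py 0.538 0.0985 0.042 0
```

```text
ee_pos: [0.5387, 0.0988, 0.0923]
ft_force: [0.4, -0.4, -0.9]
grasp_force: 20.0
ee_pos: [0.5391, 0.0981, 0.0545]
ft_force: [-1.5, 0.3, -1.7]
grasp_force: 20.0
ee_pos: [0.5393, 0.0976, 0.0496]
ft_force: [-0.3, -0.8, -1.1]
grasp_force: 20.0
ee_pos: [0.539, 0.0975, 0.0477]
ft_force: [-0.2, -0.0, -1.8]
grasp_force: 20.0
t 14.18 pos [0.539  0.0975 0.0477] yang 0.08 w 43.6 gf 20.0 F [-0.2 -0.  -1.8] q [0.11 0.48 1.67 0.   0.99 0.11]
tool units now [ 0.0033 -0.0035  0.019 ]
twist 0.0004
tool units after twist [ 0.0033 -0.0035  0.019 ]
```

```bash

python3 -m jog '[{"x":0,"y":0,"z":0.008,"twist":0,"gripper":-0.3},{"x":0,"y":0,"z":0.005,"twist":0,"gripper":-0.3},{"x":0,"y":0,"z":0,"twist":0,"gripper":-0.3}]' |grep -E "pos|ft_force"
python3 -m jog '[{"x":0,"y":0,"z":0.004,"twist":0,"gripper":-0.3},{"x":0,"y":0,"z":0,"twist":0,"gripper":-0.3}]' |grep -E "pos|ft_force"
python3 -m jog '[{"x":0,"y":0,"z":0.003,"twist":0,"gripper":-0.3},{"x":0,"y":0,"z":0,"twist":0,"gripper":-0.3}]' |grep -E "pos|ft_force"
python3 -m jog '[{"x":0,"y":0,"z":0.003,"twist":0,"gripper":-0.3},{"x":0,"y":0,"z":0,"twist":0,"gripper":-0.3}]' |grep -E "pos|ft_force"
```

```text
ee_pos: [0.5387, 0.0975, 0.0431]
ft_force: [-0.7, 0.3, -1.2]
ee_pos: [0.5389, 0.0975, 0.0424]
ft_force: [-0.5, 0.5, 0.2]
ee_pos: [0.539, 0.0975, 0.0423]
ft_force: [-5.7, -0.5, 11.1]
ee_pos: [0.539, 0.0975, 0.0422]
ft_force: [-10.5, -1.8, 22.3]
```

```bash

python3 -m jog '[{"x":0,"y":0,"z":-0.004,"twist":0,"gripper":0.7},{"x":0,"y":0,"z":0,"twist":0,"gripper":0.7},{"x":0,"y":0,"z":0,"twist":0,"gripper":0.7},{"x":0,"y":0,"z":0,"twist":0,"gripper":0.7},{"x":0,"y":0,"z":-0.05,"twist":0,"gripper":0.7}]' |grep -E "pos|force|width"
python3 -m jog '[{"x":0,"y":0,"z":-0.1,"twist":0,"gripper":0.7},{"x":0,"y":0,"z":-0.12,"twist":0,"gripper":0.7},{"x":0,"y":0,"z":-0.12,"twist":0,"gripper":0.7},{"x":0,"y":0,"z":-0.12,"twist":0,"gripper":0.7},{"x":-0.05,"y":0.01,"z":-0.12,"twist":0,"gripper":1}]' |grep -E "pos|force|width"
python3 -m jog '[{"x":-0.1,"y":0.01,"z":-0.05,"twist":0,"gripper":1},{"x":-0.12,"y":0.01,"z":0,"twist":0,"gripper":1},{"x":-0.12,"y":0.01,"z":0,"twist":0,"gripper":1},{"x":-0.12,"y":0.01,"z":0,"twist":0,"gripper":1},{"x":-0.12,"y":0.01,"z":0,"twist":0,"gripper":1}]' |grep -E "pos|force|width"
python3 -m jog '[{"x":0,"y":0,"z":0,"twist":-0.037,"gripper":1},{"x":0,"y":0,"z":0,"twist":-0.037,"gripper":1},{"x":0,"y":0,"z":0,"twist":-0.037,"gripper":1},{"x":0,"y":0,"z":0,"twist":-0.037,"gripper":1},{"x":0,"y":0,"z":0,"twist":0,"gripper":1}]' |grep -E "pos|force|width"
python3 - <<'E'
from h import *
c=get_calibration("wrist"); p,d=capture("wrist"); cv2.imwrite("pics/w3.png",p[:,:,::-1])
W=cloud(d,c); Z=W[...,2]
m=((Z>.034)&(Z<.05)&(np.hypot(W[...,0]-.555,W[...,1]+.092)<.075)).astype(np.uint8)
k,l,st,_=cv2.connectedComponentsWithStats(m); b=1+st[1:,4].argmax(); q=W[l==b]
print(len(q),rect(q[:,:2]),np.median(q[:,2]))
q=W[(Z>.08)&(Z<.3)&(W[...,1]<-.05)&(W[...,0]<.5)]; print("cab",len(q),np.percentile(q,[.5,99.5],axis=0) if len(q) else 0)
E
python3 go.py 0.5548 -0.0921 0.023 26.6
```

```text
ee_pos: [0.5375, 0.0973, 0.0543]
ft_force: [-0.6, -0.3, 0.6]
grip_width: 0.784
grasp_force: 0.0
ee_pos: [0.5413, 0.0838, 0.2324]
ft_force: [0.2, -1.0, 0.8]
grip_width: 0.889
grasp_force: 0.0
ee_pos: [0.557, -0.0932, 0.2456]
ft_force: [0.3, 0.3, -1.0]
grip_width: 1.0
grasp_force: 0.0
ee_pos: [0.5571, -0.0916, 0.2454]
ft_force: [-0.3, 0.4, 0.2]
grip_width: 1.005
grasp_force: 0.0
2764 [553.3, -92.8, 110.3, 52.1, -63.3] 0.04031857204096784
cab 31186 [[ 0.28226701 -0.27316907  0.08316892]
 [ 0.45960924 -0.08232115  0.20342342]]
t 16.65 pos [ 0.5571 -0.0915  0.2454] yang 26.61 w 93.6 gf 0.0 F [ 0.  -0.1  0.4] q [-0.23  0.31  1.42  0.    1.42 -0.69]
tool units now [ 0.0014 -0.0076  0.7414]
twist 0.0001
tool units after twist [ 0.0014 -0.0076  0.7414]
```

View pics/w3.png

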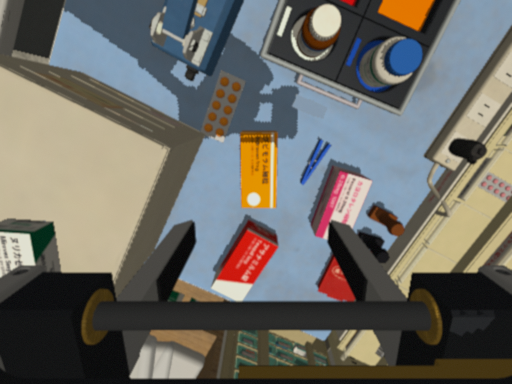

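The wrist view shows the orange carton at (258,170), aligned with the fingers, both bottles in their wells, and the cabinet edge on the left at (200,140). A centred grasp would put the gripper body against the cabinet, so I grasp 10 mm further out and 15 mm along the carton.

```bash
python3 go.py 0.5696 -0.1014 0.08 26.65
python3 -m jog '[{"x":-0.047,"y":0.023,"z":0.1,"twist":0,"gripper":1},{"x":0,"y":0,"z":0.12,"twist":0,"gripper":1},{"x":0,"y":0,"z":0.12,"twist":0,"gripper":1},{"x":0,"y":0,"z":0.12,"twist":0,"gripper":1},{"x":0,"y":0,"z":0.08,"twist":0,"gripper":1}]' |grep -E "pos|force"
python3 -m jog '[{"x":0,"y":0,"z":0.01,"twist":0,"gripper":1},{"x":0,"y":0,"z":0,"twist":0,"gripper":1},{"x":0,"y":0,"z":0,"twist":0,"gripper":1}]' |grep -E "pos|force"
python3 go.py 0.5696 -0.1014 0.023 26.65
```

```text
t 16.65 pos [ 0.5571 -0.0915  0.2454] yang 26.61 w 93.6 gf 0.0 F [ 0.  -0.1  0.4] q [-0.23  0.31  1.42  0.    1.42 -0.69]
tool units now [-0.0483  0.0226  0.5513]
twist -0.0002
tool units after twist [-0.0483  0.0225  0.5513]
ee_pos: [0.5684, -0.1006, 0.0802]
ft_force: [0.4, 0.2, -0.3]
grasp_force: 0.0
ee_pos: [0.5705, -0.1011, 0.0823]
ft_force: [-0.4, 0.4, 0.4]
grasp_force: 0.0
t 17.32 pos [ 0.5705 -0.1011  0.0823] yang 26.62 w 93.9 gf 0.0 F [-0.4  0.4  0.4] q [-0.24  0.49  1.56  0.    1.09 -0.7 ]
tool units now [ 0.0007 -0.0032  0.1977]
twist -0.0002
tool units after twist [ 0.0007 -0.0032  0.1977]
```

```bash

python3 -m jog '[{"x":0,"y":0,"z":0.1,"twist":0,"gripper":1},{"x":0,"y":0,"z":0.085,"twist":0,"gripper":1},{"x":0,"y":0,"z":0,"twist":0,"gripper":1}]' 15 |grep -E "pos|force"
python3 -m jog '[{"x":0,"y":0,"z":0,"twist":0,"gripper":-0.2},{"x":0,"y":0,"z":0,"twist":0,"gripper":-0.2},{"x":0,"y":0,"z":0,"twist":0,"gripper":-0.2},{"x":0,"y":0,"z":0,"twist":0,"gripper":-0.2},{"x":0,"y":0,"z":0,"twist":0,"gripper":-0.2}]' |grep -E "pos|force|width"
python3 -m jog '[{"x":0,"y":0,"z":0,"twist":0,"gripper":-0.2},{"x":0,"y":0,"z":0,"twist":0,"gripper":-0.2}]' |grep -E "pos|force|width"
python3 go.py 0.5696 -0.1014 0.023 26.65
```

```text
ee_pos: [0.5685, -0.1007, 0.0231]
ft_force: [-1.1, 0.6, -2.3]
grasp_force: 0.0
ee_pos: [0.5701, -0.1011, 0.0264]
ft_force: [-0.1, -0.4, 1.1]
grip_width: 0.681
grasp_force: 0.4
ee_pos: [0.5698, -0.101, 0.0256]
ft_force: [-1.5, -1.3, 4.4]
grip_width: 0.549
grasp_force: 15.0
t 18.15 pos [ 0.5698 -0.101   0.0256] yang 26.72 w 51.6 gf 15.0 F [-1.5 -1.3  4.4] q [-0.24  0.57  1.59 -0.    0.98 -0.71]
tool units now [-0.0008 -0.0011  0.0085]
twist 0.0004
tool units after twist [-0.0008 -0.0011  0.0085]
```

```bash

python3 -m jog '[{"x":0,"y":0,"z":-0.06,"twist":0,"gripper":-0.2},{"x":0,"y":0,"z":-0.1,"twist":0,"gripper":-0.2},{"x":0,"y":0,"z":-0.11,"twist":0,"gripper":-0.2},{"x":0,"y":0,"z":-0.11,"twist":0,"gripper":-0.2},{"x":0,"y":0,"z":-0.11,"twist":0,"gripper":-0.2}]' |grep -E "pos|force"
python3 -m jog '[{"x":0,"y":0,"z":-0.11,"twist":0.029,"gripper":-0.2},{"x":0,"y":0,"z":-0.02,"twist":0.029,"gripper":-0.2},{"x":0,"y":0,"z":0,"twist":0.029,"gripper":-0.2},{"x":0,"y":0,"z":0,"twist":0.029,"gripper":-0.2},{"x":0,"y":0,"z":0,"twist":0,"gripper":-0.2}]' |grep -E "pos|force|width"
python3 go.py 0.6256 0.208 0.1 6
```

```text
ee_pos: [0.5694, -0.1008, 0.1737]
ft_force: [-0.7, -0.8, -0.6]
grasp_force: 14.9
ee_pos: [0.5696, -0.1009, 0.2113]
ft_force: [0.3, 0.6, -1.8]
grip_width: 0.549
grasp_force: 14.9
t 18.98 pos [ 0.5696 -0.1009  0.2113] yang 5.6 w 51.6 gf 14.9 F [ 0.3  0.6 -1.8] q [-0.24  0.36  1.43  0.    1.35 -0.34]
tool units now [1.0064 0.2861 0.3711]
twist -0.0022
tool units after twist [1.0044 0.2931 0.3711]
```

```bash

python3 -m jog '[{"x":0.05,"y":0.015,"z":0,"twist":-0.0022,"gripper":-0.2},{"x":0.09,"y":0.025,"z":0,"twist":0,"gripper":-0.2},{"x":0.1,"y":0.03,"z":0,"twist":0,"gripper":-0.2},{"x":0.1,"y":0.03,"z":0,"twist":0,"gripper":-0.2},{"x":0.1,"y":0.03,"z":0,"twist":0,"gripper":-0.2}]' |grep -E "pos|force"
python3 -m jog '[{"x":0.1,"y":0.03,"z":0,"twist":0,"gripper":-0.2},{"x":0.1,"y":0.03,"z":0,"twist":0,"gripper":-0.2},{"x":0.1,"y":0.03,"z":0,"twist":0,"gripper":-0.2},{"x":0.1,"y":0.03,"z":0,"twist":0,"gripper":-0.2},{"x":0.09,"y":0.025,"z":0,"twist":0,"gripper":-0.2}]' |grep -E "pos|force"
python3 -m jog '[{"x":0.074,"y":0.018,"z":0,"twist":0,"gripper":-0.2},{"x":0,"y":0,"z":0,"twist":0,"gripper":-0.2},{"x":0,"y":0,"z":0,"twist":0,"gripper":-0.2}]' |grep -E "pos|force"
python3 - <<'E'
from h import *
c=get_calibration("wrist"); p,d=capture("wrist"); cv2.imwrite("pics/w4.png",p[:,:,::-1])
p,d=capture("side"); cv2.imwrite("pics/s3.png",cv2.resize(p[130:330,150:400,::-1],None,fx=2.5,fy=2.5))
E
python3 go.py 0.6256 0.208 0.1 6
```

```text
ee_pos: [0.5942, 0.0358, 0.2111]
ft_force: [0.1, -0.4, -0.4]
grasp_force: 14.9
ee_pos: [0.6214, 0.1873, 0.2109]
ft_force: [1.2, 0.0, -0.6]
grasp_force: 14.9
ee_pos: [0.6241, 0.2088, 0.2105]
ft_force: [0.6, -0.2, -0.8]
grasp_force: 14.9
t 20.17 pos [0.6244 0.2072 0.211 ] yang 6.3 w 51.7 gf 14.9 F [ 0.5  0.3 -0.2] q [ 0.26  0.54  1.17 -0.    1.43  0.15]
tool units now [0.0021 0.0045 0.3699]
twist 0.0017
tool units after twist [0.0022 0.0045 0.3699]
```

View pics/w4.png

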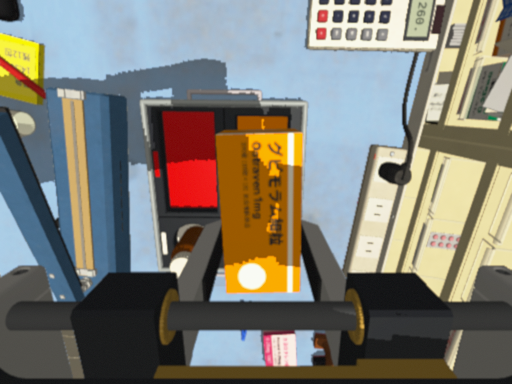

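The wrist view shows the carton gripped squarely, from (217,133) to (300,290), parallel to the bay. I measure its centre and tilt in hand.

```bash
cat > hand.py <<'E'
import sys
from h import *
s=get_state(); c=get_calibration("wrist"); p,d=capture("wrist"); W=cloud(d,c); Z=W[...,2]
e=s["ee_pos"]; m=((Z>e[2]-.02)&(Z<e[2]+.045)&(np.hypot(W[...,0]-e[0],W[...,1]-e[1])<.09))
hsv=cv2.cvtColor(p,cv2.COLOR_RGB2HSV); H=hsv[...,0]
if sys.argv[1]=="o": m&=(H>8)&(H<26)&(hsv[...,1]>120)|((hsv[...,1]<70)&(hsv[...,2]>150))
else: m&=((H<8)|(H>170))&(hsv[...,1]>120)|((hsv[...,1]<70)&(hsv[...,2]>150))
k,l,st,_=cv2.connectedComponentsWithStats(cv2.morphologyEx(m.astype(np.uint8),cv2.MORPH_OPEN,np.ones((5,5)))); b=1+st[1:,4].argmax(); q=W[l==b]
A=np.c_[q[:,:2]-q[:,:2].mean(0),np.ones(len(q))]; f=np.linalg.lstsq(A,q[:,2],rcond=None)[0]
print(len(q),rect(q[:,:2]),"slope deg",np.round(np.degrees(f[:2]),2),"z",round(f[2],4),"tcp",np.round(e,4))
E
python3 hand.py o
```

```text
11622 [621.4, 222.7, 110.9, 52.4, -83.7] slope deg [-0.09 -0.25] z 0.2257 tcp [0.6244 0.2072 0.211 ]
```

```bash

python3 -m jog '[{"x":0.004,"y":0.004,"z":0.08,"twist":0.001,"gripper":-0.2},{"x":0,"y":0,"z":0.11,"twist":0,"gripper":-0.2},{"x":0,"y":0,"z":0.11,"twist":0,"gripper":-0.2},{"x":0,"y":0,"z":0.11,"twist":0,"gripper":-0.2},{"x":0,"y":0,"z":0.06,"twist":0,"gripper":-0.2}]' |grep -E "pos|ft_force"
python3 -m jog '[{"x":0,"y":0,"z":0.03,"twist":0,"gripper":-0.2},{"x":0,"y":0,"z":0.03,"twist":0,"gripper":-0.2},{"x":0,"y":0,"z":0.02,"twist":0,"gripper":-0.2},{"x":0,"y":0,"z":0,"twist":0,"gripper":-0.2}]' |grep -E "pos|ft_force"
python3 -m jog '[{"x":0,"y":0,"z":0.015,"twist":0,"gripper":-0.2},{"x":0,"y":0,"z":0,"twist":0,"gripper":-0.2}]' |grep -E "pos|ft_force"
python3 go.py 0.6256 0.208 0.0335 6
```

```text
ee_pos: [0.6241, 0.2077, 0.0664]
ft_force: [-0.3, 0.4, -0.3]
ee_pos: [0.6256, 0.209, 0.046]
ft_force: [0.0, -0.0, 0.6]
ee_pos: [0.6257, 0.2093, 0.042]
ft_force: [-0.2, 0.1, -1.0]
t 21.13 pos [0.6257 0.2093 0.042 ] yang 6.06 w 51.6 gf 14.9 F [-0.2  0.1 -1. ] q [ 0.27  0.7   1.32 -0.    1.12  0.16]
tool units now [-0.0043 -0.0008  0.0284]
twist 0.0003
tool units after twist [-0.0043 -0.0008  0.0284]
```

```bash

python3 -m jog '[{"x":0,"y":0,"z":0.012,"twist":0,"gripper":-0.2},{"x":0,"y":0,"z":0.008,"twist":0,"gripper":-0.2},{"x":0,"y":0,"z":0,"twist":0,"gripper":-0.2}]' |grep -E "pos|ft_force"
python3 -m jog '[{"x":0,"y":0,"z":0.004,"twist":0,"gripper":-0.2},{"x":0,"y":0,"z":0,"twist":0,"gripper":-0.2}]' |grep -E "pos|ft_force"
python3 -m jog '[{"x":0,"y":0,"z":0.003,"twist":0,"gripper":-0.2},{"x":0,"y":0,"z":0,"twist":0,"gripper":-0.2}]' |grep -E "pos|ft_force"
```

```text
ee_pos: [0.6253, 0.2093, 0.0353]
ft_force: [-0.3, 0.7, -0.7]
ee_pos: [0.6254, 0.2093, 0.0344]
ft_force: [-0.4, -0.3, -0.7]
ee_pos: [0.6256, 0.2094, 0.0337]
ft_force: [-0.6, 0.4, 0.1]
```

```bash

python3 -m jog '[{"x":0,"y":0,"z":0.003,"twist":0,"gripper":-0.2},{"x":0,"y":0,"z":0,"twist":0,"gripper":-0.2}]' |grep -E "pos|ft_force"
python3 -m jog '[{"x":0,"y":0,"z":0.003,"twist":0,"gripper":-0.2},{"x":0,"y":0,"z":0,"twist":0,"gripper":-0.2}]' |grep -E "pos|ft_force"
```

```text
ee_pos: [0.6256, 0.2094, 0.0336]
ft_force: [-3.6, -1.2, 7.5]
ee_pos: [0.6256, 0.2094, 0.0335]
ft_force: [-8.5, -2.0, 16.3]
```

```bash

python3 -m jog '[{"x":0,"y":0,"z":-0.006,"twist":0,"gripper":0.8},{"x":0,"y":0,"z":0,"twist":0,"gripper":0.8},{"x":0,"y":0,"z":0,"twist":0,"gripper":0.8},{"x":0,"y":0,"z":0,"twist":0,"gripper":0.8},{"x":0,"y":0,"z":-0.04,"twist":0,"gripper":0.8}]' |grep -E "pos|force|width"
python3 -m jog '[{"x":0,"y":0,"z":-0.1,"twist":0,"gripper":1},{"x":0,"y":0,"z":-0.12,"twist":0,"gripper":1},{"x":0,"y":0,"z":-0.12,"twist":0,"gripper":1},{"x":0,"y":0,"z":-0.12,"twist":0,"gripper":1},{"x":0,"y":0,"z":-0.12,"twist":0,"gripper":1}]' |grep -E "pos|force|width"
python3 go.py 0.6037 -0.2421 0.26 -3.7
```

```text
ee_pos: [0.6243, 0.2089, 0.0434]
ft_force: [-0.9, -0.0, -0.3]
grip_width: 0.873
grasp_force: 0.0
ee_pos: [0.6251, 0.2092, 0.2224]
ft_force: [-0.4, 0.2, 0.3]
grip_width: 0.998
grasp_force: 0.0
t 22.88 pos [0.6251 0.2092 0.2224] yang 6.06 w 93.8 gf 0.0 F [-0.4  0.2  0.3] q [0.27 0.54 1.15 0.   1.46 0.16]
tool units now [-1.4884 -0.2297 -0.1257]
twist 0.0542
tool units after twist [-1.5058  0.0259 -0.1255]
```

```bash

python3 -m jog '[{"x":0,"y":0,"z":-0.06,"twist":0.027,"gripper":1},{"x":0,"y":0,"z":-0.06,"twist":0.027,"gripper":1},{"x":-0.1,"y":0.002,"z":0,"twist":0,"gripper":1},{"x":-0.12,"y":0.002,"z":0,"twist":0,"gripper":1},{"x":-0.12,"y":0.002,"z":0,"twist":0,"gripper":1}]' |grep -E "pos"
python3 -m jog '[{"x":-0.12,"y":0.002,"z":0,"twist":0,"gripper":1},{"x":-0.12,"y":0.002,"z":0,"twist":0,"gripper":1},{"x":-0.12,"y":0.002,"z":0,"twist":0,"gripper":1},{"x":-0.12,"y":0.002,"z":0,"twist":0,"gripper":1},{"x":-0.12,"y":0.002,"z":0,"twist":0,"gripper":1}]' |grep -E "pos"
python3 -m jog '[{"x":-0.12,"y":0.002,"z":0,"twist":0,"gripper":1},{"x":-0.12,"y":0.002,"z":0,"twist":0,"gripper":1},{"x":-0.12,"y":0.002,"z":0,"twist":0,"gripper":1},{"x":-0.12,"y":0.002,"z":0,"twist":0,"gripper":1},{"x":-0.085,"y":0.002,"z":0,"twist":0,"gripper":1}]' |grep -E "pos"
python3 -m jog '[{"x":0,"y":0,"z":0,"twist":0,"gripper":1},{"x":0,"y":0,"z":0,"twist":0,"gripper":1}]' |grep -E "pos"
python3 - <<'E'
from h import *
c=get_calibration("wrist"); p,d=capture("wrist"); cv2.imwrite("pics/w5.png",p[:,:,::-1])
W=cloud(d,c); Z=W[...,2]
m=((Z>.034)&(Z<.05)&(np.hypot(W[...,0]-.604,W[...,1]+.242)<.075)).astype(np.uint8)
k,l,st,_=cv2.connectedComponentsWithStats(m); b=1+st[1:,4].argmax(); q=W[l==b]
print(len(q),rect(q[:,:2]),np.median(q[:,2]))
p,d=capture("side"); cv2.imwrite("pics/s4.png",cv2.resize(p[130:330,150:400,::-1],None,fx=2.5,fy=2.5))
c=get_calibration("top");p,d=capture("top");W=cloud(d,c);Z=W[...,2]
m=((Z>.04)&(Z<.055)&(np.hypot(W[...,0]-.624,W[...,1]-.223)<.07)).astype(np.uint8); q=W[m>0]; print("orange placed",len(q),rect(q[:,:2]),np.median(q[:,2]))
E
python3 go.py 0.6037 -0.2421 0.025 -3.7
```

```text
ee_pos: [0.6203, 0.1067, 0.2565]
ee_pos: [0.6118, -0.0741, 0.2566]
ee_pos: [0.6036, -0.2447, 0.2564]
ee_pos: [0.604, -0.2428, 0.2559]
3120 [602.2, -241.4, 120.2, 56.0, 86.5] 0.042311962567761624
orange placed 619 [625.3, 224.8, 109.6, 52.2, -82.6] 0.04795045476345683
t 24.45 pos [ 0.6046 -0.2407  0.2561] yang -3.6 w 93.6 gf 0.0 F [ 0.3 -0.1 -0.5] q [-0.44  0.5   1.12  0.    1.51 -0.37]
tool units now [-0.005  -0.003   0.7703]
twist 0.0006
tool units after twist [-0.005  -0.003   0.7703]
```

View pics/s4.png

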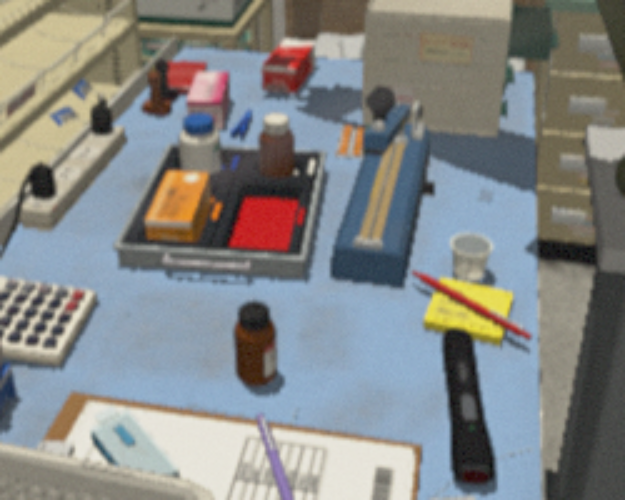

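The view shows both bottles in their wells, at (200,145) and (277,150). The orange carton lies flat in its bay at (180,205), with its top at z 0.048 as it should be. Red is next.

```bash

python3 -m jog '[{"x":-0.003,"y":-0.004,"z":0.1,"twist":0.0,"gripper":1},{"x":0,"y":0,"z":0.12,"twist":0,"gripper":1},{"x":0,"y":0,"z":0.12,"twist":0,"gripper":1},{"x":0,"y":0,"z":0.12,"twist":0,"gripper":1},{"x":0,"y":0,"z":0.12,"twist":0,"gripper":1}]' |grep -E "pos|force"
python3 -m jog '[{"x":0,"y":0,"z":0.1,"twist":0,"gripper":1},{"x":0,"y":0,"z":0,"twist":0,"gripper":1},{"x":0,"y":0,"z":0,"twist":0,"gripper":1}]' |grep -E "pos|force"
python3 go.py 0.603 -0.2417 0.026 -3.6
```

```text
ee_pos: [0.6034, -0.2412, 0.0806]
ft_force: [0.4, -0.1, -0.0]
grasp_force: 0.0
ee_pos: [0.6031, -0.2415, 0.0516]
ft_force: [0.5, 0.0, 1.9]
grasp_force: 0.0
t 25.12 pos [ 0.6031 -0.2415  0.0516] yang -3.59 w 93.6 gf 0.0 F [0.5 0.  1.9] q [-0.44  0.67  1.35  0.    1.12 -0.37]
tool units now [-0.0008 -0.0002  0.0852]
twist 0.0001
tool units after twist [-0.0008 -0.0002  0.0852]
```

```bash

python3 -m jog '[{"x":0,"y":0,"z":0.05,"twist":0,"gripper":1},{"x":0,"y":0,"z":0.032,"twist":0,"gripper":1},{"x":0,"y":0,"z":0,"twist":0,"gripper":-0.1},{"x":0,"y":0,"z":0,"twist":0,"gripper":-0.1},{"x":0,"y":0,"z":0,"twist":0,"gripper":-0.1}]' 15 |grep -E "pos|force"
python3 -m jog '[{"x":0,"y":0,"z":0,"twist":0,"gripper":-0.1},{"x":0,"y":0,"z":0,"twist":0,"gripper":-0.1},{"x":0,"y":0,"z":0,"twist":0,"gripper":-0.1},{"x":0,"y":0,"z":0,"twist":0,"gripper":-0.1}]' |grep -E "pos|force|width"
python3 -m jog '[{"x":0,"y":0,"z":-0.06,"twist":0,"gripper":-0.1},{"x":0,"y":0,"z":-0.1,"twist":0,"gripper":-0.1},{"x":0,"y":0,"z":-0.11,"twist":0,"gripper":-0.1},{"x":0,"y":0,"z":-0.11,"twist":0,"gripper":-0.1},{"x":0,"y":0,"z":-0.11,"twist":0,"gripper":-0.1}]' |grep -E "pos|force"
python3 -m jog '[{"x":0,"y":0,"z":-0.11,"twist":-0.027,"gripper":-0.1},{"x":0,"y":0,"z":-0.04,"twist":-0.027,"gripper":-0.1},{"x":0,"y":0,"z":0,"twist":0,"gripper":-0.1}]' |grep -E "pos|force|width"
python3 go.py 0.526 0.213 0.21 6
```

```text
ee_pos: [0.6038, -0.2427, 0.0285]
ft_force: [-0.2, 0.6, 1.1]
grasp_force: 0.0
ee_pos: [0.6033, -0.2427, 0.0274]
ft_force: [-1.3, 0.7, 3.2]
grip_width: 0.592
grasp_force: 15.0
ee_pos: [0.6029, -0.2425, 0.1755]
ft_force: [0.8, 1.1, -0.2]
grasp_force: 15.0
ee_pos: [0.604, -0.243, 0.2228]
ft_force: [0.1, 0.5, -0.6]
grip_width: 0.595
grasp_force: 15.0
t 26.53 pos [ 0.604  -0.243   0.2228] yang 6.29 w 55.9 gf 15.0 F [ 0.1  0.5 -0.6] q [-0.44  0.52  1.18  0.    1.44 -0.55]
tool units now [ 1.5396 -0.0924  0.0377]
twist 0.0016
tool units after twist [ 1.5391 -0.1     0.0376]
```

```bash

python3 -m jog '[{"x":0.05,"y":0,"z":0,"twist":0.0016,"gripper":-0.1},{"x":0.09,"y":-0.007,"z":0,"twist":0,"gripper":-0.1},{"x":0.1,"y":-0.007,"z":0,"twist":0,"gripper":-0.1},{"x":0.1,"y":-0.007,"z":0,"twist":0,"gripper":-0.1},{"x":0.1,"y":-0.007,"z":0,"twist":0,"gripper":-0.1}]' |grep -E "pos"
python3 -m jog '[{"x":0.1,"y":-0.007,"z":0,"twist":0,"gripper":-0.1},{"x":0.1,"y":-0.007,"z":0,"twist":0,"gripper":-0.1},{"x":0.1,"y":-0.007,"z":0,"twist":0,"gripper":-0.1},{"x":0.1,"y":-0.007,"z":0,"twist":0,"gripper":-0.1},{"x":0.1,"y":-0.007,"z":0,"twist":0,"gripper":-0.1}]' |grep -E "pos"
python3 -m jog '[{"x":0.1,"y":-0.007,"z":0,"twist":0,"gripper":-0.1},{"x":0.1,"y":-0.007,"z":0,"twist":0,"gripper":-0.1},{"x":0.1,"y":-0.007,"z":0,"twist":0,"gripper":-0.1},{"x":0.1,"y":-0.007,"z":0,"twist":0,"gripper":-0.1},{"x":0.1,"y":-0.007,"z":0,"twist":0,"gripper":-0.1}]' |grep -E "pos"
python3 -m jog '[{"x":0.06,"y":-0.002,"z":0,"twist":0,"gripper":-0.1},{"x":0.039,"y":0,"z":0,"twist":0,"gripper":-0.1},{"x":0,"y":0,"z":0,"twist":0,"gripper":-0.1},{"x":0,"y":0,"z":0,"twist":0,"gripper":-0.1}]' |grep -E "pos|force"
python3 hand.py r
python3 go.py 0.526 0.213 0.037 6
```

```text
ee_pos: [0.5805, -0.1108, 0.2171]
ee_pos: [0.5549, 0.0374, 0.2173]
ee_pos: [0.5294, 0.1855, 0.2173]
ee_pos: [0.5267, 0.2134, 0.2181]
ft_force: [0.4, -0.3, -0.9]
grasp_force: 15.0
11530 [525.8, 220.4, 107.1, 57.3, -84.7] slope deg [-0.16  0.01] z 0.2331 tcp [0.5267 0.2134 0.2181]
t 28.17 pos [0.5269 0.2128 0.2183] yang 5.69 w 55.5 gf 15.0 F [ 0.  -0.6 -0.6] q [ 0.32  0.33  1.45 -0.    1.36  0.22]
tool units now [ 0.0011 -0.0023  0.6044]
twist -0.0017
tool units after twist [ 0.0011 -0.0023  0.6044]
```

```bash

python3 -m jog '[{"x":0.001,"y":-0.002,"z":0.08,"twist":-0.0017,"gripper":-0.1},{"x":0,"y":0,"z":0.11,"twist":0,"gripper":-0.1},{"x":0,"y":0,"z":0.11,"twist":0,"gripper":-0.1},{"x":0,"y":0,"z":0.11,"twist":0,"gripper":-0.1},{"x":0,"y":0,"z":0.08,"twist":0,"gripper":-0.1}]' |grep -E "pos|ft_force"
python3 -m jog '[{"x":0,"y":0,"z":0.04,"twist":0,"gripper":-0.1},{"x":0,"y":0,"z":0.03,"twist":0,"gripper":-0.1},{"x":0,"y":0,"z":0.02,"twist":0,"gripper":-0.1},{"x":0,"y":0,"z":0,"twist":0,"gripper":-0.1}]' |grep -E "pos|ft_force"
python3 go.py 0.526 0.213 0.0355 6
python3 -m jog '[{"x":0,"y":0,"z":0.008,"twist":0,"gripper":-0.1},{"x":0,"y":0,"z":0,"twist":0,"gripper":-0.1}]' |grep -E "pos|ft_force"
```

```text
ee_pos: [0.5256, 0.2122, 0.0692]
ft_force: [0.0, -0.0, -1.3]
ee_pos: [0.5264, 0.2136, 0.0449]
ft_force: [0.1, -0.5, -0.4]
t 28.92 pos [0.5264 0.2136 0.0449] yang 6.04 w 55.8 gf 15.0 F [ 0.1 -0.5 -0.4] q [ 0.32  0.52  1.62 -0.    1.01  0.22]
tool units now [-0.0018 -0.0016  0.0313]
twist 0.0002
tool units after twist [-0.0019 -0.0016  0.0313]
ee_pos: [0.5267, 0.2141, 0.0434]
ft_force: [0.2, 0.2, -1.1]
```

```bash

python3 -m jog '[{"x":0,"y":0,"z":0.01,"twist":0,"gripper":-0.1},{"x":0,"y":0,"z":0.005,"twist":0,"gripper":-0.1},{"x":0,"y":0,"z":0,"twist":0,"gripper":-0.1}]' |grep -E "pos|ft_force"
python3 -m jog '[{"x":0,"y":0,"z":0.005,"twist":0,"gripper":-0.1},{"x":0,"y":0,"z":0,"twist":0,"gripper":-0.1}]' |grep -E "pos|ft_force"
python3 -m jog '[{"x":0,"y":0,"z":0.004,"twist":0,"gripper":-0.1},{"x":0,"y":0,"z":0,"twist":0,"gripper":-0.1}]' |grep -E "pos|ft_force"
python3 -m jog '[{"x":0,"y":0,"z":0.003,"twist":0,"gripper":-0.1},{"x":0,"y":0,"z":0,"twist":0,"gripper":-0.1}]' |grep -E "pos|ft_force"
```

```text
ee_pos: [0.5261, 0.214, 0.038]
ft_force: [1.0, 0.6, -1.1]
ee_pos: [0.5262, 0.214, 0.0364]
ft_force: [0.7, 0.1, -0.8]
ee_pos: [0.5263, 0.214, 0.0354]
ft_force: [-0.6, -0.1, -0.4]
ee_pos: [0.5263, 0.2141, 0.0353]
ft_force: [-4.3, -1.4, 10.4]
```

Contact with the floor. I release, rise and verify.

```bash

python3 -m jog '[{"x":0,"y":0,"z":-0.004,"twist":0,"gripper":0.8},{"x":0,"y":0,"z":0,"twist":0,"gripper":0.8},{"x":0,"y":0,"z":0,"twist":0,"gripper":0.8},{"x":0,"y":0,"z":0,"twist":0,"gripper":0.8},{"x":0,"y":0,"z":-0.04,"twist":0,"gripper":0.8}]' |grep -E "pos|force|width"
python3 -m jog '[{"x":0,"y":0,"z":-0.1,"twist":0,"gripper":0.8},{"x":0,"y":0,"z":-0.12,"twist":0,"gripper":0.8},{"x":0,"y":0,"z":-0.12,"twist":0,"gripper":0.8},{"x":0,"y":0,"z":-0.12,"twist":0,"gripper":0.8},{"x":0,"y":0,"z":-0.12,"twist":0,"gripper":0.8}]' |grep -E "pos|force"
python3 -m jog '[{"x":-0.1,"y":-0.05,"z":-0.1,"twist":0,"gripper":0.8},{"x":-0.1,"y":-0.05,"z":-0.1,"twist":0,"gripper":0.8},{"x":-0.1,"y":-0.05,"z":-0.1,"twist":0,"gripper":0.8},{"x":-0.1,"y":-0.05,"z":-0.05,"twist":0,"gripper":0.8},{"x":-0.1,"y":-0.05,"z":0,"twist":0,"gripper":0.8}]' |grep -E "pos|force"
python3 -m jog '[{"x":-0.1,"y":-0.08,"z":0,"twist":0,"gripper":0.8},{"x":-0.1,"y":-0.08,"z":0,"twist":0,"gripper":0.8},{"x":-0.1,"y":-0.08,"z":0,"twist":0,"gripper":0.8},{"x":-0.1,"y":0,"z":0,"twist":0,"gripper":0.8},{"x":0,"y":0,"z":0,"twist":0,"gripper":0.8}]' |grep -E "pos|force"
python3 - <<'E'
from h import *
c=get_calibration("top");p,d=capture("top");W=cloud(d,c);Z=W[...,2]
cv2.imwrite("pics/f_top.png",cv2.resize(p[100:300,130:410,::-1],None,fx=2.8,fy=2.8,interpolation=cv2.INTER_CUBIC))
s,_=capture("side"); cv2.imwrite("pics/f_side.png",cv2.resize(s[130:330,150:400,::-1],None,fx=2.5,fy=2.5))
for n,x,y,r,a,b in(("orange",.624,.223,.07,.04,.055),("red",.526,.213,.07,.042,.057),("white",.6355,.1085,.03,.082,.1),("amberW",.538,.0985,.03,.086,.105),("amberB",.4744,.4375,.03,.065,.09),("pink",.69,-.0856,.07,.03,.055)):
    q=W[(Z>a)&(Z<b)&(np.hypot(W[...,0]-x,W[...,1]-y)<r)]
    print(n,len(q),rect(q[:,:2]) if len(q)>3 else "",np.round(np.median(q[:,2]),4))
E
```

```text
ee_pos: [0.5251, 0.2136, 0.046]
ft_force: [-0.7, -0.5, -0.4]
grip_width: 0.892
grasp_force: 0.0
ee_pos: [0.5258, 0.2138, 0.2245]
ft_force: [0.3, 0.1, -0.1]
grasp_force: 0.0
ee_pos: [0.4698, 0.0628, 0.3243]
ft_force: [0.4, -1.2, 1.0]
grasp_force: 0.0
ee_pos: [0.4103, -0.0665, 0.3212]
ft_force: [0.6, 0.2, -0.4]
grasp_force: 0.0
orange 621 [603.2, 222.2, 109.8, 96.8, -83.4] 0.0481
red 738 [528.1, 215.2, 120.5, 56.1, -83.9] 0.0497
white 129 [636.7, 108.1, 35.6, 35.5, -1.1] 0.0876
amberW 93 [541.1, 95.7, 29.8, 29.3, -1.3] 0.093
amberB 77 [474.9, 439.3, 27.4, 26.1, -65.3] 0.0746
pink 575 [689.8, -86.2, 107.0, 51.0, -78.5] 0.0448
```

View pics/f_top.png

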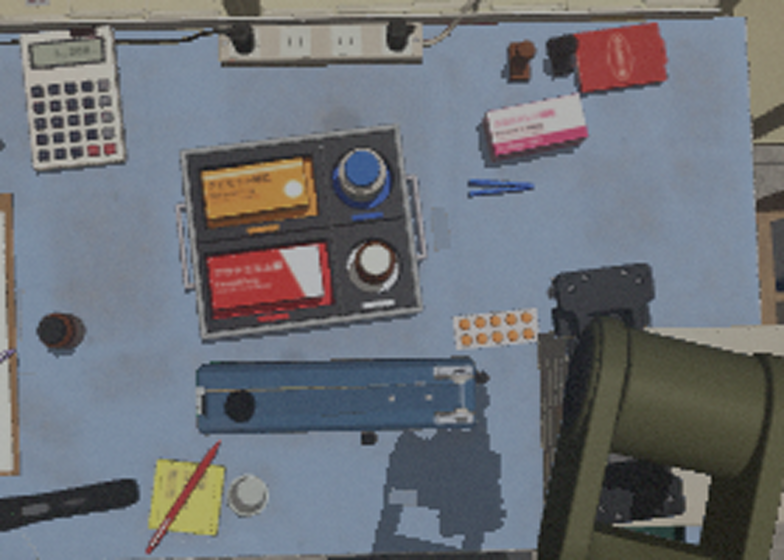

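View pics/f_side.png

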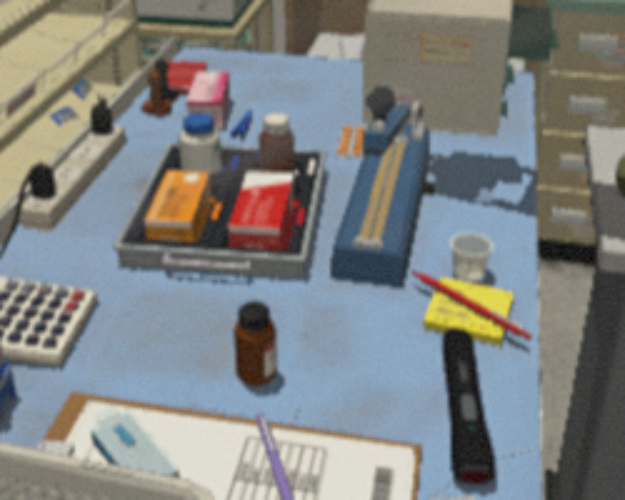

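In the final views all four packs are seated. In the top crop the bottles are at (360,177) and (375,262) and the cartons at (258,190) and (268,280). Their heights are right: 0.048, 0.050, 0.088 and 0.093 m. The look-alikes have not moved and the robot is clear.

```bash
python3 -c "
from bench import *
print(close_job())"
```

```text
the job is handed in; nothing more can be done
None
```

The four ordered packs are in their places in the tray, down on their floors and released; the black-capped bottle and the pink carton were left where they were, and the job is handed in.

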